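# Start up the load frame controller

### The arm

A 6-joint arm with a two-finger parallel gripper is mounted at the origin on the work surface. World frame = base frame: x ahead of the robot, y to its left, z up, the work surface at z = 0. Lengths are in mm, angles in rad, forces in N, time in s.
With the tool pointing down it reaches from about 350 to 975 mm from the base axis. Payload 7.1 kg.
Tool frame: the origin (TCP) lies between the finger pads; the fingertips stand 8 mm ahead of it and the grasp point (between the pads) lies 11 mm behind it; x points along the fingers, y is the direction in which the jaws open and shut, and the axes are right-handed (so a half turn about x gives the same grasp; the last joint's range is limited). The gripper opens to 88 mm and grips with 3 to 60 N. Pads are 20 mm wide; open, the fingers measure 115 mm over their backs; the gripper's body (75 mm by 178 mm) begins 61 mm behind the grasp point.
Start: joints at [-1.346, 0.423, 1.63, -0, 1.089, -0.019], TCP at [150.889, -606.496, 230.675] pointing down, gripper open.
Joint ranges: [-3, 3], [-0.9, 2.11], [0.09, 2.58], [-1.31, 4.45], [0.11, 2.69], [-2.54, 2.54]. Speed limits (rad/s): [2.39, 2.39, 3.01, 3.14, 3.14, 3.14].

### API

Orientations are given as a rotation vector (axis times angle).
In Python, from workcell import ctrl gives the robot as it stands.
- The arm moves only by the tool apply_moves, never from a script. Its argument "increments" is a list of rows, each an object with "gripper": the opening in per cent of the stroke, from 0 (shut) to 100 (fully open); "delta_pos": the shift along the tool's x, y, z in cm, a list of three; "dr": the turn, a rotation vector about the tool's x, y, z in rad, a list of three. In form: [{"gripper": gripper, "delta_pos": [dx, dy, dz], "dr": [ax, ay, az]}, ...]. A call has exactly 5 rows; each row shifts and turns the commanded pose from where the row before left it, along the tool's axes as they then stand; what a row does not reach is not made up. A row lasts 1/12 s, in which the tool goes at most 41.7 mm and 7.16 degrees, less where a joint would pass 70% of its speed; a pose out of reach is approached as far as the arm can. A call with a gripper value outside its range is refused whole. The fingers move at their own pace and stop on an object; the grip force is fixed at half the most. Time passes only in rows, so rows that do not move let the fingers close, or fill a call up. It gives the time, the measured TCP pose, the force and the opening at its end, in the units of the state.
- ctrl.get_obs(): the state, without advancing time (a new reading comes with each control period).
- ctrl.get_image(name): name is "scene" or "top"; returns a dict with "img" (400x640x3 uint8, red, green, blue), "range_z" (400x640 float32, mm along the optical axis (not along the pixel's ray), 0 where there is no reading), "mtx" (3x3 intrinsics, pixels), "k1" (the pictures are not rectified: a ray, as slopes to the right and down, at radius r is drawn at 1 + k1 r^2 times it, then the intrinsics apply), "rvec" (rotation vector, rad) and "tvec" (3), from world to camera coordinates, as OpenCV has them. Camera axes: x right, y down, z forward; pixel columns grow to the right and rows downward; lengths in mm; the calibration is good to about 2 mm. A picture is of the moment at which its call begins.
- ctrl.close_job(): hands the job in, once; it reports no verdict.
The state is a dict: "t": time; "qpos": joint angles; "qvel": joint speeds; "joint_torque": joint torques, N m; "ee_pos": TCP position; "orientation": TCP orientation; "ft_force": force on the tool from outside, world axes, zero at the start; "moment": the same for the moment, N m; "width": finger opening in mm.
Only numpy, scipy, OpenCV 4.12 (cv2) and the standard library are available. Lean on these libraries where they do the work, as an engineer would, in place of code of your own. Each camera call takes 0.05 s, during which the arm holds its last target. There are 200 camera calls.

### The job

Bring the load frame's desk console up for a test, using only light fingertip presses: press the white supply button all the way in so that it stays in, then tap the blue zeroing button all the way down and let it spring back, then press the green run button all the way in so that it stays in. Do not press the black or red buttons or the red mushroom emergency stop, and do not disturb the soil specimens, tin and metal cap standing around the console.

Things in the scene. Friction and masses are not known exactly. Their poses are not given: they have to be found in the camera images.
- console: blue desk console fixed to the bench, 220 deep (x) x 320 wide (y), origin at the centre of its underside, z up, low front edge at its -x, towards the robot. Dark grey face slopes up 15 degrees, 55 high in front, 114 behind. Near the front a row of five round buttons 56 apart along y, from +y: white, blue, black, green, red; behind it a flat screen and, at -y, a red mushroom stop on yellow.
- supply_top (a point): centre of the top of the white supply button; z axis square out of the sloping face, y axis along the row. Moves with the button. All five caps are 23 in diameter and stand 14.5 out of the face inside a metal collar 30 wide, 3.5 high: a wider fingertip clears the collar. They are for light presses: over 30 N is too hard.
- supply (a joint): white supply button: 0 = out, 0.008 m = all the way in; counts as in beyond 0.004. It yields at about 3.2 N, takes 6 N at the bottom, and stays where it was pushed to; pressing does not bring it out again. The end stop at 0.008 is hard.
- zero_top (a point): centre of the top of the blue zeroing button; axes as for the white one. The point moves with the button.
- zero (a joint): blue zeroing button, sprung: 0 = out, 0.008 m = all the way down; counts as down beyond 0.004. 2.2 N to start, 6.6 N at the bottom; springs back out when let go.
- run_top (a point): centre of the top of the green run button; axes as for the white one. The point moves with the button.
- run (a joint): green run button: 0 = out, 0.008 m = all the way in; counts as in beyond 0.004. It yields at about 3.2 N, takes 6 N at the bottom, and stays where it was pushed to; pressing does not bring it out again. The end stop at 0.008 is hard.
- jog (a joint): black jog button in the middle of the row, sprung, 0 = out, 0.008 m = down; not to be pressed
- stop (a joint): red stop button at the -y end of the row, sprung, 0 = out, 0.008 m = down; not to be pressed
- estop_top (a point): centre of the top of the red mushroom emergency stop, 40 in diameter, 32 high above the sloping face, in the back part of the face near its -y end
- estop (a joint): red mushroom emergency stop, sprung, 0 = out, 0.006 m = down; not to be pressed
- specimen_a: cream-coloured soil specimen, loose upright cylinder 38 in diameter, 76 high, origin at the centre of its underside
- specimen_b: brown soil specimen, loose upright cylinder 38 in diameter, 76 high, origin at the centre of its underside
- tin: loose round aluminium moisture tin with lid, 60 in diameter, 40 high, origin at the centre of its underside
- loading_cap: loose steel loading cap, 51 in diameter, 38 high with its brass boss, origin at the centre of its underside
Things that resemble listed ones, but are neither listed nor needed, are in the scene too. Leave any pink or purple look-alike of the specimen_a alone.

How it is judged (in metres and radians):
On the way, in this order (a step that is already met when the one before it is completed fails the run):
1. the white supply button is pressed in, before blue and green (value of joint supply above 0.004 m and value of joint each of zero, run below 0.0015 m), for 0.1 s.
2. the blue zeroing button is tapped fully down while supply is in and the green run button is still out (value of joint each of supply, zero above 0.004 m and value of joint run below 0.0015 m), for 0.06 s.
3. with the blue button sprung back out, the green run button is pressed in (value of joint each of supply, run above 0.004 m and value of joint zero below 0.0015 m), for 0.1 s.
At the end, for the whole second after the job is handed in: white supply and green run buttons are in (more than 4 of their 8 mm), the blue, black and red buttons and the emergency stop are out (within 1.5 mm), and both specimens, tin and loading cap stand upright within 12 mm of where they were (all of step 3 and value of joint each of jog, stop, estop below 0.0015 m and distance of each of specimen_a, specimen_b, tin, loading_cap from where it was at the start of the episode below 0.012 m and angle between each of specimen_a, specimen_b, tin, loading_cap's own z axis and vertical below 0.15 rad); the robot touches nothing.
It fails at once if the blue or green button is pressed before the white supply button is in (value of joint supply below 0.004 m and value of joint any of zero, run above 0.003 m).
It fails at once if the green run button is pressed while the blue button is down (value of joint each of zero, run above 0.003 m).
It fails at once if the black jog, red stop or emergency stop button is pressed (more than 2.5 mm) (value of joint any of jog, stop, estop above 0.0025 m).
It fails at once if the console or a button is pushed with more than 30 N: the presses must be light (contact force between any of the fingers, the arm and console above 30 N).
It fails at once if a specimen, the tin or the loading cap is moved more than 12 mm, lifted or knocked over (distance of any of specimen_a, specimen_b, tin, loading_cap from where it was at the start of the episode above 0.012 m or angle between any of specimen_a, specimen_b, tin, loading_cap's own z axis and vertical above 0.15 rad).
It also fails if it takes over 48 s, if anything falls off the work surface, if the arm or the gripper's body presses on something with over 40 N, if the wrist force passes 120 N, or if a joint passes its speed limit or range.

## Working session

There is one attempt and no reset: what is moved stays moved. The work goes in short steps, Python scripts to look and compute and a tool call to move; the robot and the scene stay as the last step left them, time stands still between calls to the robot, and variables do not carry over. Pictures are saved under pics/ and viewed, about 8 in all and at most 12, crops included, and the job is handed in when it is done.

Besides the shell and the picture viewer there is one more tool, called after "Call:" as name(argument=value, ...), one argument or row to a line, values as JSON. apply_moves: Moves the arm, as the interface text tells. Its arguments: {"type":"object","properties":{"increments":{"type":"array","items":{"type":"object","properties":{"gripper":{"type":"number"},"delta_pos":{"type":"array","items":{"type":"number"}},"dr":{"type":"array","items":{"type":"number"}}}}}},"required":["increments"]}

```bash
mkdir -p pics; cat > h.py <<'E'
import numpy as np, cv2
from workcell import ctrl
from scipy.spatial.transform import Rotation as R
def grab(n):
    d=ctrl.get_image(n); np.savez(f'{n}.npz',**d); return d
def load(n): return dict(np.load(f'{n}.npz'))
def world(d,u,v,z=None):
    K=d['mtx'];k=float(d['k1']);a=np.array([(u-K[0,2])/K[0,0],(v-K[1,2])/K[1,1]]);s=a.copy()
    for _ in range(20): s=a/(1+k*(s@s))
    if z is None:
        p=d['range_z'][int(v)-1:int(v)+2,int(u)-1:int(u)+2]; z=np.median(p[p>0]) if (p>0).any() else np.nan
    c=np.array([s[0],s[1],1])*z
    return R.from_rotvec(d['rvec'].ravel()).inv().apply(c-d['tvec'].ravel())
E
python3 - <<'E'
from h import *
for n in('scene','top'):
    d=grab(n); cv2.imwrite(f'pics/{n}0.png',d['img'][:,:,::-1]); print(n,d['k1'],d['mtx'].tolist(),R.from_rotvec(d['rvec'].ravel()).inv().apply(-d['tvec'].ravel()))
print(ctrl.get_obs())
E
```

```text
scene -0.08385591613442142 [[394.1003271049126, 0.0, 314.14970441805735], [0.0, 394.1003271049126, 196.68643251902103], [0.0, 0.0, 1.0]] [ 815.44539578 -318.37745804  794.77352053]
top -0.08012931497571672 [[440.406761643367, 0.0, 323.4094482932161], [0.0, 440.406761643367, 200.8243280690575], [0.0, 0.0, 1.0]] [ 411.39067835   66.04951999 1030.68276071]
{'t': 0.1, 'qpos': array([-1.34597074e+00,  4.23803056e-01,  1.63060840e+00, -2.67306956e-05,
        1.08858874e+00, -1.89749038e-02]), 'qvel': array([ 0.00030101, -0.00117809, -0.00217723,  0.00073866, -0.00046274,
       -0.00097194]), 'joint_torque': array([-8.10990605e-04, -5.45611739e+01, -2.74325109e+01,  6.44671940e-02,
        1.88385614e-02, -2.10155110e-05]), 'ee_pos': array([ 150.79376014, -606.02894617,  229.95732987]), 'orientation': array([ 2.09228329,  0.25782883, -2.0926378 ]), 'ft_force': array([ 0.42442768, -0.57609367,  0.66282203]), 'moment': array([-0.05542447,  0.0382379 , -0.02826238]), 'width': 87.42931063920908}
```

View pics/scene0.png

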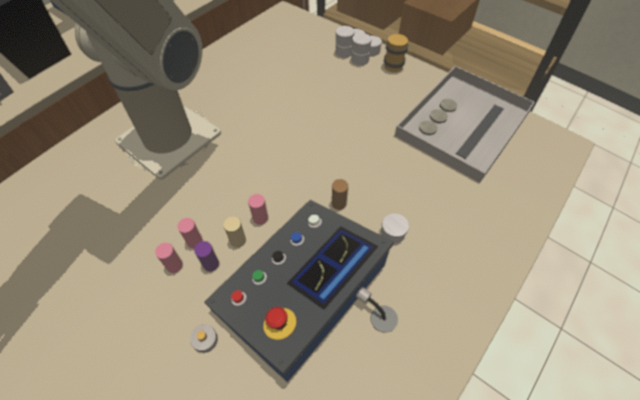

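View pics/top0.png

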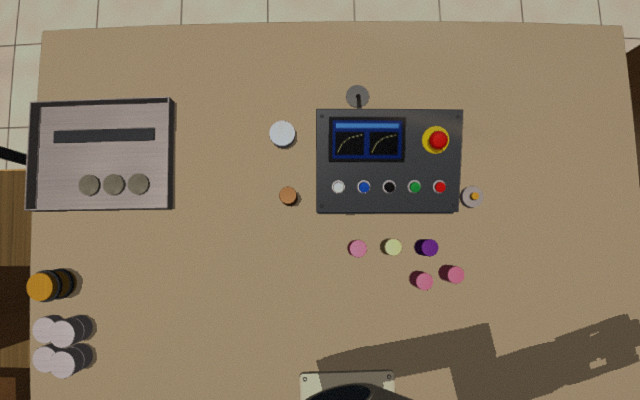

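The top view shows the row left to right: white (338,187), blue (364,187), black (390,187), green (415,187), red (440,187), with the mushroom stop at (437,140). Specimen_b is at (288,196), specimen_a (cream) at (393,247), the tin at (282,133) and the cap at (472,197). White round things that could be mistaken for the supply button are the tin (282,133) and the cups at lower left (45-65,325-365). I choose (338,187), which is on the console face.

```bash
python3 - <<'E'
from h import *
d=load('top')
c=d['img'][90:270,270:490,::-1]
cv2.imwrite('pics/crop.png',cv2.resize(c,None,fx=3.6,fy=3.3*3.6/3.3*0.9/0.9,interpolation=cv2.INTER_CUBIC)[:600])
for n,u,v in [('w',338,187),('b',364,187),('k',390,187),('g',415,187),('r',440,187),('es',438,141),('cream',393,247),('brown',288,196),('tin',282,133),('cap',472,197),('pink',358,248),('purple',428,247),('f1',351,175),('f2',430,205),('f3',350,205),('f4',452,175),('lamp',357,96)]: print(n,world(d,u,v).round(1))
# plane fit of face
P=np.array([world(d,u,v) for u in range(322,456,4) for v in list(range(168,177,2))+list(range(199,209,2))])
P=P[~np.isnan(P).any(1)]
A=np.c_[P[:,:2],np.ones(len(P))]; s=np.linalg.lstsq(A,P[:,2],rcond=None)[0]; r=P[:,2]-A@s
m=abs(r)<6; s=np.linalg.lstsq(A[m],P[m,2],rcond=None)[0]; print(s,r.std(),np.degrees(np.arctan(np.hypot(*s[:2]))),np.degrees(np.arctan2(s[1],s[0])))
E
```

```text
w [526.1  13.3  83.3]
b [525.1 -43.3  83.1]
k [523.9 -99.8  84.4]
g [ 522.9 -154.9   84.1]
r [ 521.9 -210.3   84. ]
es [ 614.6 -198.   127.7]
cream [ 393.8 -103.3   76.3]
brown [509.3 122.3  75.7]
tin [658.6 136.3  39.3]
cap [ 503.  -298.5   35.8]
pink [393.4 -27.2  75.7]
purple [ 391.8 -180.6   74.6]
f1 [552.7 -16.2  77.2]
f2 [ 484.8 -193.    58.9]
f3 [488.4 -13.8  58.3]
f4 [ 548.9 -240.3   78. ]
lamp [746.8 -39.7  30.4]
[ 2.70191678e-01 -4.84129684e-03 -7.27944356e+01] 0.7493353588949505 15.12212654249613 -1.0265164314740516
```

View pics/crop.png

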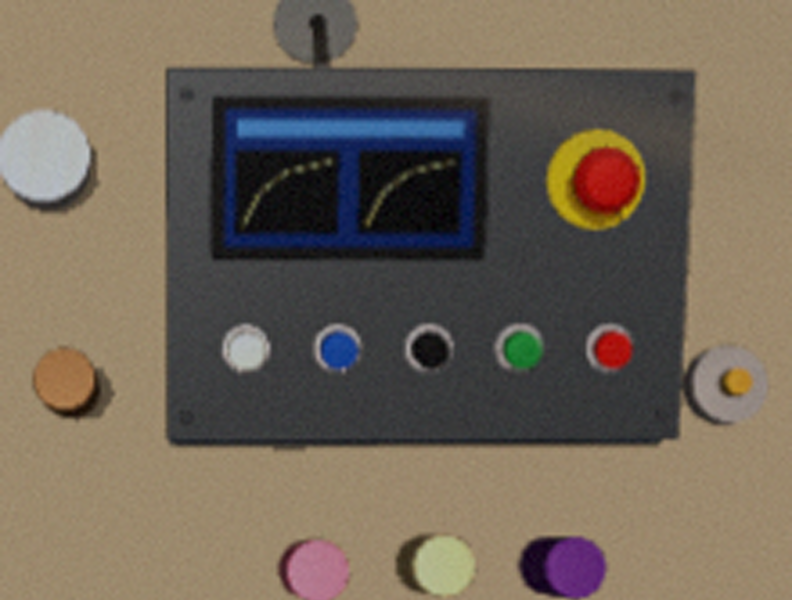

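```bash
cat >> h.py <<'E'
def cur():
    o=ctrl.get_obs(); return o,np.array(o['ee_pos']),R.from_rotvec(o['orientation'])
SL=np.radians(15); YAW=np.radians(-1.05)
Rc=R.from_euler('z',YAW)*R.from_euler('y',-SL)   # face frame: z out of face
N=Rc.apply([0,0,1])
T={'w':np.array([526.1,13.3,84.2]),'b':np.array([525.1,-42.9,84.0]),'g':np.array([523,-155,84.0])}
def tool(sgn):  # tool x=-N, tool y=sgn*console y
    x=-N; y=sgn*Rc.apply([0,1,0]); return R.from_matrix(np.c_[x,y,np.cross(x,y)])
def goal(n,clear):  # TCP with fingertips `clear` mm off cap top
    return T[n]+N*(clear+8)
def rep(n,clear,sgn):
    o,p,r=cur(); print('t',round(o['t'],2),'pos',p.round(1),'F',o['ft_force'].round(2),'w',round(o['width'],1))
    print('tool-frame shift cm',(r.inv().apply(goal(n,clear)-p)/10).round(3),'dr',(r.inv()*tool(sgn)).as_rotvec().round(4), 'q',o['qpos'].round(2))
E
python3 - <<'E'
from h import *
print(cur()[2].as_matrix().round(3))
for s in(1,-1): rep('w',80,s)
E
```

```text
[[-0.     0.241 -0.97 ]
 [ 0.001 -0.97  -0.241]
 [-1.    -0.001 -0.   ]]
t 0.1 pos [ 150.8 -606.   230. ] F [ 0.42 -0.58  0.66] w 87.4
tool-frame shift cm [  6.148 -51.623 -49.172] dr [-2.8567 -0.0516  0.3764] q [-1.35  0.42  1.63 -0.    1.09 -0.02]
t 0.1 pos [ 150.8 -606.   230. ] F [ 0.42 -0.58  0.66] w 87.4
tool-frame shift cm [  6.148 -51.623 -49.172] dr [0.2605 0.2605 0.0357] q [-1.35  0.42  1.63 -0.    1.09 -0.02]
```

Call:
apply_moves(
  increments=[
    {"gripper": 0, "delta_pos": [0, -2.5, -2.4], "dr": [0, 0, 0]},
    {"gripper": 0, "delta_pos": [0, -2.5, -2.4], "dr": [0, 0, 0]},
    {"gripper": 0, "delta_pos": [0, -2.5, -2.4], "dr": [0, 0, 0]},
    {"gripper": 0, "delta_pos": [0, -2.5, -2.4], "dr": [0, 0, 0]},
    {"gripper": 0, "delta_pos": [0, -2.5, -2.4], "dr": [0, 0, 0]},
  ],
)

```text
t: 0.52
ee_pos: [237.5, -454.5, 230.3]
orientation: [2.092, 0.257, -2.093]
ft_force: [0.4, -0.3, 0.1]
width: 58.0
```

Call:
apply_moves(
  increments=[
    {"gripper": 0, "delta_pos": [0, -2.5, -2.4], "dr": [0, 0, 0]},
    {"gripper": 0, "delta_pos": [0, -2.5, -2.4], "dr": [0, 0, 0]},
    {"gripper": 0, "delta_pos": [0, -2.5, -2.4], "dr": [0, 0, 0]},
    {"gripper": 0, "delta_pos": [0, -2.5, -2.4], "dr": [0, 0, 0]},
    {"gripper": 0, "delta_pos": [0, -2.5, -2.4], "dr": [0, 0, 0]},
  ],
)

```text
t: 0.93
ee_pos: [323.8, -304.3, 230.6]
orientation: [2.092, 0.256, -2.092]
ft_force: [1.2, -0.9, -0.7]
width: 24.6
```

Call:
apply_moves(
  increments=[
    {"gripper": 0, "delta_pos": [0, -2.5, -2.4], "dr": [0, 0, 0]},
    {"gripper": 0, "delta_pos": [0, -2.5, -2.4], "dr": [0, 0, 0]},
    {"gripper": 0, "delta_pos": [0, -2.5, -2.4], "dr": [0, 0, 0]},
    {"gripper": 0, "delta_pos": [0, -2.5, -2.4], "dr": [0, 0, 0]},
    {"gripper": 0, "delta_pos": [0, -2.5, -2.4], "dr": [0, 0, 0]},
  ],
)

```text
t: 1.35
ee_pos: [410.1, -154.0, 230.6]
orientation: [2.092, 0.256, -2.092]
ft_force: [0.5, -1.3, 0.4]
width: 0.4
```

Call:
apply_moves(
  increments=[
    {"gripper": 0, "delta_pos": [0, -2.5, -2.4], "dr": [0, 0, 0]},
    {"gripper": 0, "delta_pos": [0, -2.5, -2.4], "dr": [0, 0, 0]},
    {"gripper": 0, "delta_pos": [0, -2.5, -2.4], "dr": [0, 0, 0]},
    {"gripper": 0, "delta_pos": [0, -2.5, -2.4], "dr": [0, 0, 0]},
    {"gripper": 0, "delta_pos": [0, 0, 0], "dr": [0, 0, 0]},
  ],
)

```text
t: 1.77
ee_pos: [481.2, -31.4, 230.8]
orientation: [2.092, 0.261, -2.088]
ft_force: [-1.1, 0.6, 0.8]
width: 0.3
```

Call:
apply_moves(
  increments=[
    {"gripper": 0, "delta_pos": [0, 0, 0], "dr": [0.052, 0.052, 0.007]},
    {"gripper": 0, "delta_pos": [0, 0, 0], "dr": [0.052, 0.052, 0.007]},
    {"gripper": 0, "delta_pos": [0, 0, 0], "dr": [0.052, 0.052, 0.007]},
    {"gripper": 0, "delta_pos": [0, 0, 0], "dr": [0.052, 0.052, 0.007]},
    {"gripper": 0, "delta_pos": [0, 0, 0], "dr": [0.052, 0.052, 0.007]},
  ],
)

```text
t: 2.18
ee_pos: [478.3, -35.8, 230.5]
orientation: [-2.484, 0.026, 1.903]
ft_force: [0.1, 0.2, -0.3]
width: 0.1
```

```bash
python3 -c "
from h import *
rep('w',30,-1)"
```

```text
t 2.18 pos [478.3 -35.8 230.5] F [ 0.12  0.19 -0.28] w 0.1
tool-frame shift cm [11.545 -5.008 -0.709] dr [-0.002  -0.0018 -0.001 ] q [-0.11  0.1   2.11  0.04  0.67  1.45]
```

Call:
apply_moves(
  increments=[
    {"gripper": 0, "delta_pos": [2.3, -1.0, -0.14], "dr": [0, 0, 0]},
    {"gripper": 0, "delta_pos": [2.3, -1.0, -0.14], "dr": [0, 0, 0]},
    {"gripper": 0, "delta_pos": [2.3, -1.0, -0.14], "dr": [0, 0, 0]},
    {"gripper": 0, "delta_pos": [2.3, -1.0, -0.14], "dr": [0, 0, 0]},
    {"gripper": 0, "delta_pos": [2.3, -1.0, -0.14], "dr": [0, 0, 0]},
  ],
)

```text
t: 2.6
ee_pos: [516.1, 13.9, 120.4]
orientation: [-2.484, 0.023, 1.906]
ft_force: [0.7, -0.2, 0.9]
width: 0.5
```

Call:
apply_moves(
  increments=[
    {"gripper": 0, "delta_pos": [0.5, 0, 0], "dr": [0, 0, 0]},
    {"gripper": 0, "delta_pos": [0.5, 0, 0], "dr": [0, 0, 0]},
    {"gripper": 0, "delta_pos": [0.5, 0, 0], "dr": [0, 0, 0]},
    {"gripper": 0, "delta_pos": [0, 0, 0], "dr": [0, 0, 0]},
    {"gripper": 0, "delta_pos": [0, 0, 0], "dr": [0, 0, 0]},
  ],
)

```text
t: 3.02
ee_pos: [520.2, 13.2, 107.6]
orientation: [-2.485, 0.024, 1.905]
ft_force: [-0.7, -1.3, -0.1]
width: 0.5
```

```bash
python3 -c "
from h import *
rep('w',5,-1)
d=grab('scene'); c=d['img'][130:330,180:420,::-1]; cv2.imwrite('pics/s1.png',cv2.resize(c,None,fx=3,fy=3,interpolation=cv2.INTER_CUBIC))
"
```

```text
t 3.02 pos [520.2  13.2 107.6] F [-0.74 -1.27 -0.08] w 0.5
tool-frame shift cm [ 1.113 -0.026  0.036] dr [ 0.0001 -0.0007 -0.0008] q [ 0.01  0.39  2.11 -0.02  0.38  1.61]
```

View pics/s1.png

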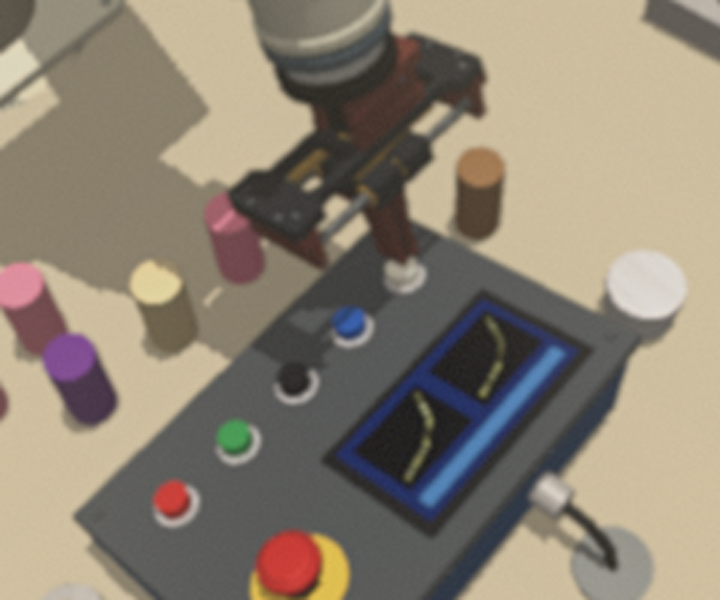

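The crop shows the shut fingers just above the white cap (crop 403,270), lined up with it and clear of everything else. I'm going closer.

Call:
apply_moves(
  increments=[
    {"gripper": 0, "delta_pos": [0.3, -0.02, 0.03], "dr": [0, 0, 0]},
    {"gripper": 0, "delta_pos": [0.3, 0, 0], "dr": [0, 0, 0]},
    {"gripper": 0, "delta_pos": [0.3, 0, 0], "dr": [0, 0, 0]},
    {"gripper": 0, "delta_pos": [0.2, 0, 0], "dr": [0, 0, 0]},
    {"gripper": 0, "delta_pos": [0, 0, 0], "dr": [0, 0, 0]},
  ],
)

```text
t: 3.48
ee_pos: [522.4, 13.8, 95.7]
orientation: [-2.483, 0.023, 1.907]
ft_force: [-0.7, 0.4, -0.1]
width: 0.4
```

Call:
apply_moves(
  increments=[
    {"gripper": 0, "delta_pos": [0.1, 0, 0], "dr": [0, 0, 0]},
    {"gripper": 0, "delta_pos": [0.1, 0, 0], "dr": [0, 0, 0]},
    {"gripper": 0, "delta_pos": [0.1, 0, 0], "dr": [0, 0, 0]},
    {"gripper": 0, "delta_pos": [0, 0, 0], "dr": [0, 0, 0]},
    {"gripper": 0, "delta_pos": [0, 0, 0], "dr": [0, 0, 0]},
  ],
)

```text
t: 3.9
ee_pos: [523.3, 13.9, 93.2]
orientation: [-2.484, 0.023, 1.907]
ft_force: [-0.3, 0.7, 0.6]
width: 0.2
```

Call:
apply_moves(
  increments=[
    {"gripper": 0, "delta_pos": [0.1, 0, 0], "dr": [0, 0, 0]},
    {"gripper": 0, "delta_pos": [0.1, 0, 0], "dr": [0, 0, 0]},
    {"gripper": 0, "delta_pos": [0, 0, 0], "dr": [0, 0, 0]},
    {"gripper": 0, "delta_pos": [0, 0, 0], "dr": [0, 0, 0]},
    {"gripper": 0, "delta_pos": [0, 0, 0], "dr": [0, 0, 0]},
  ],
)

```text
t: 4.32
ee_pos: [523.9, 13.8, 91.4]
orientation: [-2.484, 0.023, 1.906]
ft_force: [-0.7, -0.1, 1.2]
width: 0.6
```

Call:
apply_moves(
  increments=[
    {"gripper": 0, "delta_pos": [0.1, 0, 0], "dr": [0, 0, 0]},
    {"gripper": 0, "delta_pos": [0.1, 0, 0], "dr": [0, 0, 0]},
    {"gripper": 0, "delta_pos": [0, 0, 0], "dr": [0, 0, 0]},
    {"gripper": 0, "delta_pos": [0, 0, 0], "dr": [0, 0, 0]},
    {"gripper": 0, "delta_pos": [0, 0, 0], "dr": [0, 0, 0]},
  ],
)

```text
t: 4.73
ee_pos: [524.4, 13.8, 89.4]
orientation: [-2.484, 0.023, 1.906]
ft_force: [-0.2, -0.0, 1.5]
width: 0.2
```

```bash
python3 -c "
from h import *
rep('w',-6.5,-1)"
```

```text
t 4.73 pos [524.4  13.8  89.4] F [-0.18 -0.02  1.49] w 0.2
tool-frame shift cm [ 0.392  0.048 -0.029] dr [ 0.0007  0.0002 -0.0006] q [ 0.01  0.43  2.11 -0.02  0.34  1.62]
```

Call:
apply_moves(
  increments=[
    {"gripper": 0, "delta_pos": [0.1, 0, 0], "dr": [0, 0, 0]},
    {"gripper": 0, "delta_pos": [0.05, 0, 0], "dr": [0, 0, 0]},
    {"gripper": 0, "delta_pos": [0, 0, 0], "dr": [0, 0, 0]},
    {"gripper": 0, "delta_pos": [0, 0, 0], "dr": [0, 0, 0]},
    {"gripper": 0, "delta_pos": [0, 0, 0], "dr": [0, 0, 0]},
  ],
)

```text
t: 5.15
ee_pos: [524.8, 13.8, 88.0]
orientation: [-2.484, 0.023, 1.906]
ft_force: [0.2, 0.4, 2.3]
width: 0.5
```

Call:
apply_moves(
  increments=[
    {"gripper": 0, "delta_pos": [0.1, 0, 0], "dr": [0, 0, 0]},
    {"gripper": 0, "delta_pos": [0.05, 0, 0], "dr": [0, 0, 0]},
    {"gripper": 0, "delta_pos": [0, 0, 0], "dr": [0, 0, 0]},
    {"gripper": 0, "delta_pos": [0, 0, 0], "dr": [0, 0, 0]},
    {"gripper": 0, "delta_pos": [0, 0, 0], "dr": [0, 0, 0]},
  ],
)

```text
t: 5.57
ee_pos: [525.2, 13.8, 86.5]
orientation: [-2.484, 0.023, 1.906]
ft_force: [-1.7, 0.9, 3.8]
width: 0.4
```

```bash
python3 -c "
from h import *
rep('w',-6.5,-1)
d=grab('scene'); c=d['img'][180:300,240:360,::-1]; cv2.imwrite('pics/s2.png',cv2.resize(c,None,fx=5,fy=5,interpolation=cv2.INTER_CUBIC))
"
```

```text
t 5.57 pos [525.2  13.8  86.5] F [-1.66  0.88  3.8 ] w 0.4
tool-frame shift cm [ 0.094  0.05  -0.03 ] dr [ 0.0007  0.0002 -0.0006] q [ 0.01  0.44  2.11 -0.02  0.34  1.62]
```

View pics/s2.png

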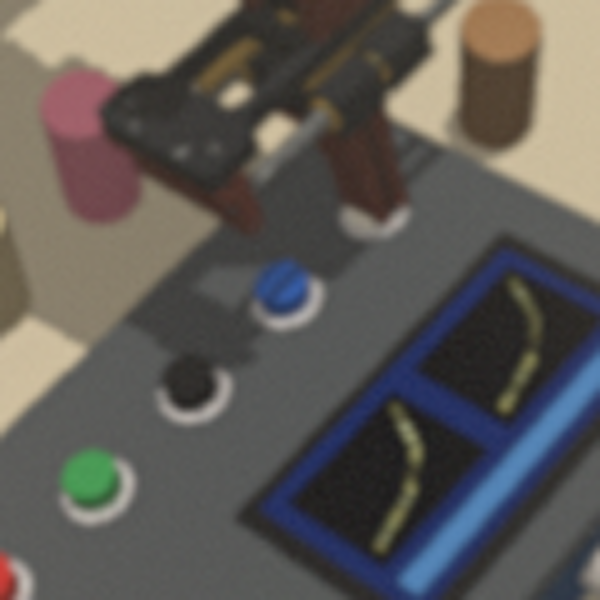

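The white cap is visibly sunk under the fingertips (crop 372,212). I'll continue gently until the end stop shows in the force.

Call:
apply_moves(
  increments=[
    {"gripper": 0, "delta_pos": [0.08, 0, 0], "dr": [0, 0, 0]},
    {"gripper": 0, "delta_pos": [0, 0, 0], "dr": [0, 0, 0]},
    {"gripper": 0, "delta_pos": [0, 0, 0], "dr": [0, 0, 0]},
    {"gripper": 0, "delta_pos": [0, 0, 0], "dr": [0, 0, 0]},
    {"gripper": 0, "delta_pos": [0, 0, 0], "dr": [0, 0, 0]},
  ],
)

```text
t: 6.03
ee_pos: [525.4, 13.8, 85.7]
orientation: [-2.484, 0.023, 1.906]
ft_force: [-0.5, 1.1, 2.7]
width: 0.7
```

Call:
apply_moves(
  increments=[
    {"gripper": 0, "delta_pos": [0.05, 0, 0], "dr": [0, 0, 0]},
    {"gripper": 0, "delta_pos": [0, 0, 0], "dr": [0, 0, 0]},
    {"gripper": 0, "delta_pos": [0, 0, 0], "dr": [0, 0, 0]},
    {"gripper": 0, "delta_pos": [0, 0, 0], "dr": [0, 0, 0]},
    {"gripper": 0, "delta_pos": [0, 0, 0], "dr": [0, 0, 0]},
  ],
)

```text
t: 6.45
ee_pos: [525.5, 13.8, 85.3]
orientation: [-2.484, 0.023, 1.906]
ft_force: [-1.2, 1.1, 4.8]
width: 0.5
```

```bash
python3 -c "
from h import *
rep('w',-6.5,-1)"
```

```text
t 6.45 pos [525.5  13.8  85.3] F [-1.21  1.05  4.83] w 0.5
tool-frame shift cm [-0.029  0.049 -0.027] dr [ 0.0007  0.0001 -0.0006] q [ 0.01  0.44  2.11 -0.02  0.33  1.62]
```

Call:
apply_moves(
  increments=[
    {"gripper": 0, "delta_pos": [0.05, 0, 0], "dr": [0, 0, 0]},
    {"gripper": 0, "delta_pos": [0, 0, 0], "dr": [0, 0, 0]},
    {"gripper": 0, "delta_pos": [0, 0, 0], "dr": [0, 0, 0]},
    {"gripper": 0, "delta_pos": [0, 0, 0], "dr": [0, 0, 0]},
    {"gripper": 0, "delta_pos": [0, 0, 0], "dr": [0, 0, 0]},
  ],
)

```text
t: 6.87
ee_pos: [525.6, 13.8, 85.2]
orientation: [-2.484, 0.023, 1.906]
ft_force: [-3.6, 1.1, 12.1]
width: 0.4
```

Call:
apply_moves(
  increments=[
    {"gripper": 0, "delta_pos": [0.04, 0, 0], "dr": [0, 0, 0]},
    {"gripper": 0, "delta_pos": [0, 0, 0], "dr": [0, 0, 0]},
    {"gripper": 0, "delta_pos": [0, 0, 0], "dr": [0, 0, 0]},
    {"gripper": 0, "delta_pos": [0, 0, 0], "dr": [0, 0, 0]},
    {"gripper": 0, "delta_pos": [0, 0, 0], "dr": [0, 0, 0]},
  ],
)

```text
t: 7.28
ee_pos: [525.6, 13.8, 85.1]
orientation: [-2.484, 0.023, 1.906]
ft_force: [-6.7, 1.4, 15.6]
width: 0.4
```

That is the end stop: the force jumped to about 17 N at TCP z = 85.1. I'm lifting and moving to blue.

Call:
apply_moves(
  increments=[
    {"gripper": 0, "delta_pos": [-1.0, 0, 0], "dr": [0, 0, 0]},
    {"gripper": 0, "delta_pos": [-2.0, 0, 0], "dr": [0, 0, 0]},
    {"gripper": 0, "delta_pos": [0, 1.9, 0], "dr": [0, 0, 0]},
    {"gripper": 0, "delta_pos": [0, 1.9, 0], "dr": [0, 0, 0]},
    {"gripper": 0, "delta_pos": [0, 1.85, 0], "dr": [0, 0, 0]},
  ],
)

```text
t: 7.7
ee_pos: [516.9, -43.0, 113.9]
orientation: [-2.485, 0.022, 1.906]
ft_force: [1.6, -1.5, 0.1]
width: 0.2
```

Call:
apply_moves(
  increments=[
    {"gripper": 0, "delta_pos": [0.3, 0, 0], "dr": [0, 0, 0]},
    {"gripper": 0, "delta_pos": [0.3, 0, 0], "dr": [0, 0, 0]},
    {"gripper": 0, "delta_pos": [0.3, 0, 0], "dr": [0, 0, 0]},
    {"gripper": 0, "delta_pos": [0.3, 0, 0], "dr": [0, 0, 0]},
    {"gripper": 0, "delta_pos": [0, 0, 0], "dr": [0, 0, 0]},
  ],
)

```text
t: 8.12
ee_pos: [519.7, -41.8, 100.9]
orientation: [-2.483, 0.021, 1.909]
ft_force: [-0.9, -0.0, 0.7]
width: 0.3
```

```bash
python3 -c "
from h import *
rep('b',-1,-1)
d=grab('scene'); c=d['img'][180:300,240:360,::-1]; cv2.imwrite('pics/s3.png',cv2.resize(c,None,fx=5,fy=5,interpolation=cv2.INTER_CUBIC))
"
```

```text
t 8.12 pos [519.7 -41.8 100.9] F [-0.93 -0.01  0.7 ] w 0.3
tool-frame shift cm [ 1.076  0.097 -0.083] dr [ 0.0017  0.0016 -0.0002] q [-0.12  0.4   2.11  0.07  0.37  1.41]
```

View pics/s3.png

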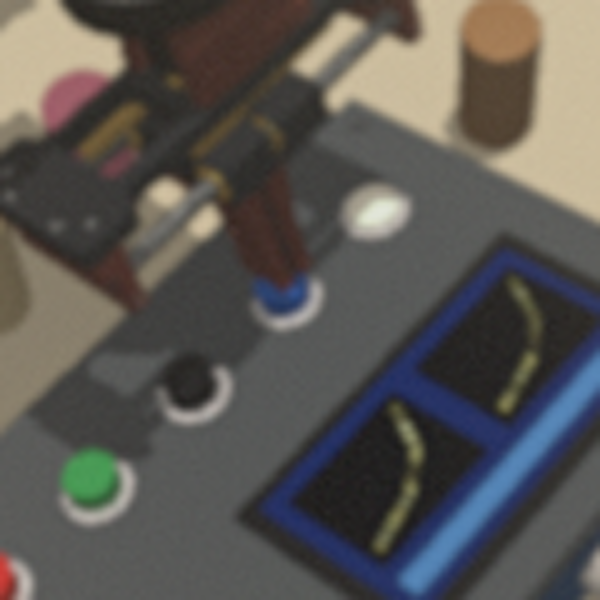

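White is now low in its collar (crop 377,211), and the fingertips are above blue (283,285).

Call:
apply_moves(
  increments=[
    {"gripper": 0, "delta_pos": [0.2, 0.08, -0.07], "dr": [0, 0, 0]},
    {"gripper": 0, "delta_pos": [0.2, 0, 0], "dr": [0, 0, 0]},
    {"gripper": 0, "delta_pos": [0.2, 0, 0], "dr": [0, 0, 0]},
    {"gripper": 0, "delta_pos": [0.2, 0, 0], "dr": [0, 0, 0]},
    {"gripper": 0, "delta_pos": [0.2, 0, 0], "dr": [0, 0, 0]},
  ],
)

```text
t: 8.58
ee_pos: [523.4, -43.4, 92.2]
orientation: [-2.484, 0.023, 1.906]
ft_force: [-0.8, -0.4, 3.1]
width: 0.2
```

Call:
apply_moves(
  increments=[
    {"gripper": 0, "delta_pos": [0.15, 0, 0], "dr": [0, 0, 0]},
    {"gripper": 0, "delta_pos": [0.15, 0, 0], "dr": [0, 0, 0]},
    {"gripper": 0, "delta_pos": [0.15, 0, 0], "dr": [0, 0, 0]},
    {"gripper": 0, "delta_pos": [0.1, 0, 0], "dr": [0, 0, 0]},
    {"gripper": 0, "delta_pos": [0, 0, 0], "dr": [0, 0, 0]},
  ],
)

```text
t: 9.0
ee_pos: [524.8, -43.5, 87.0]
orientation: [-2.484, 0.023, 1.906]
ft_force: [-2.3, 0.7, 5.0]
width: 0.7
```

Call:
apply_moves(
  increments=[
    {"gripper": 0, "delta_pos": [0.05, 0, 0], "dr": [0, 0, 0]},
    {"gripper": 0, "delta_pos": [0, 0, 0], "dr": [0, 0, 0]},
    {"gripper": 0, "delta_pos": [0, 0, 0], "dr": [0, 0, 0]},
    {"gripper": 0, "delta_pos": [0, 0, 0], "dr": [0, 0, 0]},
    {"gripper": 0, "delta_pos": [0, 0, 0], "dr": [0, 0, 0]},
  ],
)

```text
t: 9.42
ee_pos: [524.9, -43.5, 86.7]
orientation: [-2.484, 0.023, 1.906]
ft_force: [-1.7, 2.3, 5.3]
width: 0.5
```

Call:
apply_moves(
  increments=[
    {"gripper": 0, "delta_pos": [0.1, 0, 0], "dr": [0, 0, 0]},
    {"gripper": 0, "delta_pos": [0, 0, 0], "dr": [0, 0, 0]},
    {"gripper": 0, "delta_pos": [0, 0, 0], "dr": [0, 0, 0]},
    {"gripper": 0, "delta_pos": [0, 0, 0], "dr": [0, 0, 0]},
    {"gripper": 0, "delta_pos": [0, 0, 0], "dr": [0, 0, 0]},
  ],
)

```text
t: 9.83
ee_pos: [525.1, -43.5, 85.7]
orientation: [-2.484, 0.023, 1.906]
ft_force: [-1.8, 0.7, 5.7]
width: 0.4
```

Call:
apply_moves(
  increments=[
    {"gripper": 0, "delta_pos": [0.05, 0, 0], "dr": [0, 0, 0]},
    {"gripper": 0, "delta_pos": [0, 0, 0], "dr": [0, 0, 0]},
    {"gripper": 0, "delta_pos": [0, 0, 0], "dr": [0, 0, 0]},
    {"gripper": 0, "delta_pos": [0, 0, 0], "dr": [0, 0, 0]},
    {"gripper": 0, "delta_pos": [0, 0, 0], "dr": [0, 0, 0]},
  ],
)

```text
t: 10.25
ee_pos: [525.2, -43.5, 85.4]
orientation: [-2.484, 0.023, 1.906]
ft_force: [-3.1, 0.8, 7.8]
width: 0.1
```

Blue is at its stop (8.4 N against 6.6 N at the bottom). I'm lifting and passing high over black to green.

Call:
apply_moves(
  increments=[
    {"gripper": 0, "delta_pos": [-1.5, 0, 0], "dr": [0, 0, 0]},
    {"gripper": 0, "delta_pos": [-2.5, 0, 0], "dr": [0, 0, 0]},
    {"gripper": 0, "delta_pos": [0, 2.8, 0], "dr": [0, 0, 0]},
    {"gripper": 0, "delta_pos": [0, 2.8, 0], "dr": [0, 0, 0]},
    {"gripper": 0, "delta_pos": [0, 2.8, 0], "dr": [0, 0, 0]},
  ],
)

```text
t: 10.67
ee_pos: [513.6, -128.0, 124.3]
orientation: [-2.486, 0.021, 1.906]
ft_force: [0.5, 0.3, -0.0]
width: -0.0
```

Call:
apply_moves(
  increments=[
    {"gripper": 0, "delta_pos": [0, 2.8, 0], "dr": [0, 0, 0]},
    {"gripper": 0, "delta_pos": [0, 0, 0], "dr": [0, 0, 0]},
    {"gripper": 0, "delta_pos": [0.7, 0, 0], "dr": [0, 0, 0]},
    {"gripper": 0, "delta_pos": [0.7, 0, 0], "dr": [0, 0, 0]},
    {"gripper": 0, "delta_pos": [0.7, 0, 0], "dr": [0, 0, 0]},
  ],
)

```text
t: 11.08
ee_pos: [518.1, -154.5, 102.5]
orientation: [-2.483, 0.022, 1.908]
ft_force: [-0.1, -1.3, -0.2]
width: 0.7
```

```bash
python3 -c "
from h import *
rep('g',-7,-1)
d=grab('scene'); c=d['img'][200:320,210:330,::-1]; cv2.imwrite('pics/s4.png',cv2.resize(c,None,fx=5,fy=5,interpolation=cv2.INTER_CUBIC))
"
```

```text
t 11.08 pos [ 518.1 -154.5  102.5] F [-0.14 -1.33 -0.21] w 0.7
tool-frame shift cm [1.816 0.044 0.008] dr [ 0.0014  0.001  -0.0001] q [-0.36  0.42  2.06  0.21  0.42  1.04]
```

View pics/s4.png

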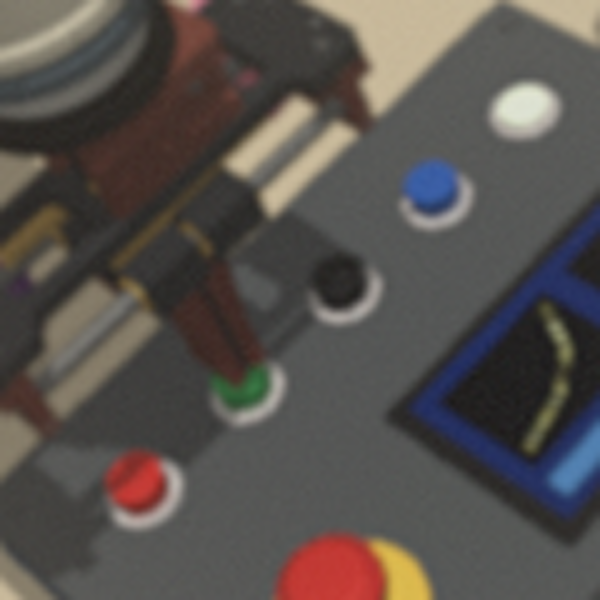

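Blue is back out (crop 432,186), white is in (525,110), and the fingertips are above green (245,380). I'm pressing green.

Call:
apply_moves(
  increments=[
    {"gripper": 0, "delta_pos": [0.2, 0.04, 0], "dr": [0, 0, 0]},
    {"gripper": 0, "delta_pos": [0.2, 0, 0], "dr": [0, 0, 0]},
    {"gripper": 0, "delta_pos": [0.2, 0, 0], "dr": [0, 0, 0]},
    {"gripper": 0, "delta_pos": [0.2, 0, 0], "dr": [0, 0, 0]},
    {"gripper": 0, "delta_pos": [0.1, 0, 0], "dr": [0, 0, 0]},
  ],
)

```text
t: 11.55
ee_pos: [520.8, -155.6, 94.7]
orientation: [-2.484, 0.022, 1.907]
ft_force: [-0.8, 0.4, -0.6]
width: 0.4
```

Call:
apply_moves(
  increments=[
    {"gripper": 0, "delta_pos": [0.15, 0, 0], "dr": [0, 0, 0]},
    {"gripper": 0, "delta_pos": [0.15, 0, 0], "dr": [0, 0, 0]},
    {"gripper": 0, "delta_pos": [0.15, 0, 0], "dr": [0, 0, 0]},
    {"gripper": 0, "delta_pos": [0.15, 0, 0], "dr": [0, 0, 0]},
    {"gripper": 0, "delta_pos": [0, 0, 0], "dr": [0, 0, 0]},
  ],
)

```text
t: 11.97
ee_pos: [522.3, -155.9, 89.0]
orientation: [-2.484, 0.023, 1.906]
ft_force: [0.7, 0.8, 1.2]
width: 0.6
```

```bash
python3 -c "
from h import *
rep('g',-7,-1)"
```

```text
t 11.97 pos [ 522.3 -155.9   89. ] F [0.66 0.78 1.24] w 0.6
tool-frame shift cm [ 0.402 -0.09   0.068] dr [ 0.0006 -0.     -0.0006] q [-0.36  0.46  2.06  0.23  0.39  1.03]
```

Call:
apply_moves(
  increments=[
    {"gripper": 0, "delta_pos": [0.1, 0, 0], "dr": [0, 0, 0]},
    {"gripper": 0, "delta_pos": [0.1, 0, 0], "dr": [0, 0, 0]},
    {"gripper": 0, "delta_pos": [0.1, 0, 0], "dr": [0, 0, 0]},
    {"gripper": 0, "delta_pos": [0, 0, 0], "dr": [0, 0, 0]},
    {"gripper": 0, "delta_pos": [0, 0, 0], "dr": [0, 0, 0]},
  ],
)

```text
t: 12.38
ee_pos: [523.1, -155.9, 86.2]
orientation: [-2.484, 0.023, 1.906]
ft_force: [-0.2, 1.1, 3.0]
width: 0.8
```

Call:
apply_moves(
  increments=[
    {"gripper": 0, "delta_pos": [0.06, 0, 0], "dr": [0, 0, 0]},
    {"gripper": 0, "delta_pos": [0, 0, 0], "dr": [0, 0, 0]},
    {"gripper": 0, "delta_pos": [0, 0, 0], "dr": [0, 0, 0]},
    {"gripper": 0, "delta_pos": [0, 0, 0], "dr": [0, 0, 0]},
    {"gripper": 0, "delta_pos": [0, 0, 0], "dr": [0, 0, 0]},
  ],
)

```text
t: 12.8
ee_pos: [523.2, -155.9, 85.6]
orientation: [-2.484, 0.023, 1.906]
ft_force: [0.4, 1.1, 5.6]
width: 0.5
```

Call:
apply_moves(
  increments=[
    {"gripper": 0, "delta_pos": [0.05, 0, 0], "dr": [0, 0, 0]},
    {"gripper": 0, "delta_pos": [0, 0, 0], "dr": [0, 0, 0]},
    {"gripper": 0, "delta_pos": [0, 0, 0], "dr": [0, 0, 0]},
    {"gripper": 0, "delta_pos": [0, 0, 0], "dr": [0, 0, 0]},
    {"gripper": 0, "delta_pos": [0, 0, 0], "dr": [0, 0, 0]},
  ],
)

```text
t: 13.22
ee_pos: [523.3, -155.9, 85.3]
orientation: [-2.484, 0.023, 1.906]
ft_force: [-1.3, 2.9, 7.3]
width: 0.5
```

Call:
apply_moves(
  increments=[
    {"gripper": 0, "delta_pos": [0.04, 0, 0], "dr": [0, 0, 0]},
    {"gripper": 0, "delta_pos": [0, 0, 0], "dr": [0, 0, 0]},
    {"gripper": 0, "delta_pos": [0, 0, 0], "dr": [0, 0, 0]},
    {"gripper": 0, "delta_pos": [0, 0, 0], "dr": [0, 0, 0]},
    {"gripper": 0, "delta_pos": [0, 0, 0], "dr": [0, 0, 0]},
  ],
)

```text
t: 13.63
ee_pos: [523.3, -155.9, 85.2]
orientation: [-2.484, 0.023, 1.906]
ft_force: [-4.1, 2.0, 11.2]
width: 0.5
```

Call:
apply_moves(
  increments=[
    {"gripper": 0, "delta_pos": [-1.0, 0, 0], "dr": [0, 0, 0]},
    {"gripper": 0, "delta_pos": [-2.5, 0, 0], "dr": [0, 0, 0]},
    {"gripper": 0, "delta_pos": [-3.0, 0, 0], "dr": [0, 0, 0]},
    {"gripper": 0, "delta_pos": [-3.0, 0, 0], "dr": [0, 0, 0]},
    {"gripper": 0, "delta_pos": [-2.0, 0, 0], "dr": [0, 0, 0]},
  ],
)

```text
t: 14.05
ee_pos: [493.3, -155.6, 198.0]
orientation: [-2.485, 0.024, 1.906]
ft_force: [1.0, -0.5, -0.1]
width: 0.7
```

Call:
apply_moves(
  increments=[
    {"gripper": 0, "delta_pos": [-1.0, 0, 0], "dr": [0, 0, 0]},
    {"gripper": 0, "delta_pos": [0, 0, 0], "dr": [0, 0, 0]},
    {"gripper": 0, "delta_pos": [0, 0, 0], "dr": [0, 0, 0]},
    {"gripper": 0, "delta_pos": [0, 0, 0], "dr": [0, 0, 0]},
    {"gripper": 0, "delta_pos": [0, 0, 0], "dr": [0, 0, 0]},
  ],
)

```text
t: 14.47
ee_pos: [490.5, -155.0, 203.9]
orientation: [-2.481, 0.022, 1.909]
ft_force: [0.4, 0.1, -0.4]
width: 0.6
```

```bash
python3 -c "
from h import *
rep('g',-7,-1)
d=grab('scene'); c=d['img'][160:360,180:420,::-1]; cv2.imwrite('pics/s5.png',cv2.resize(c,None,fx=3,fy=3,interpolation=cv2.INTER_CUBIC))
"
```

```text
t 14.47 pos [ 490.5 -155.   203.9] F [ 0.42  0.08 -0.45] w 0.6
tool-frame shift cm [12.324 -0.051 -0.069] dr [0.0005 0.0027 0.0003] q [-0.38  0.21  2.05  0.15  0.64  1.09]
```

View pics/s5.png

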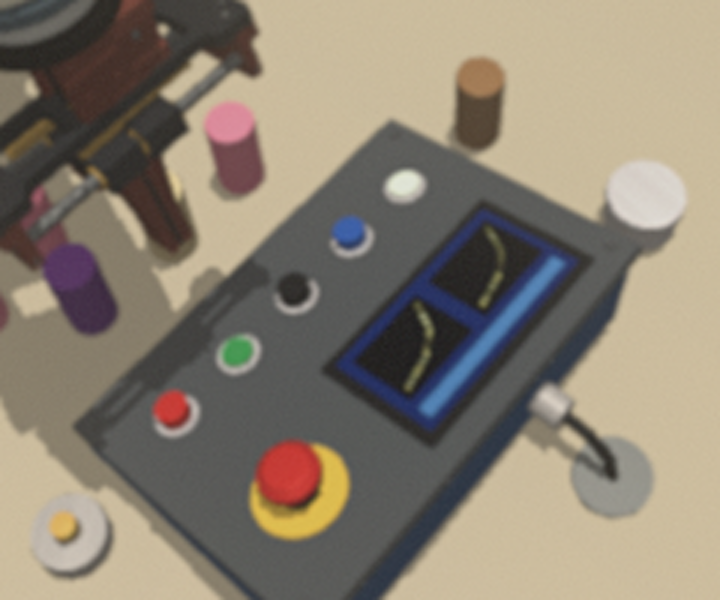

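White (404,186) and green (238,352) are in. Blue, black, red and the mushroom are out. The brown specimen, tin and cap stand as before, and the cream specimen is partly hidden behind the fingers but was never near a move. I'm handing in.

```bash
python3 -c "
from h import *
ctrl.close_job()"
```

```text
the job is handed in; nothing more can be done
```

I pressed the white supply button in, tapped the blue zeroing button down and let it spring back, then pressed the green run button in, and handed the job in at about 14.5 s. No verdict is reported on hand-in.

- **Presses:** Each button was pushed to its end stop, seen as a jump in wrist force. The highest readings were about 17 N on white, 8 N on blue and 12 N on green, against the 30 N limit. These are readings at the end of each move, so a brief peak in between would not show.
- **Last picture:** White and green are in; blue, black, red and the emergency stop are out. The brown specimen, tin and loading cap stand where they were, and the arm is clear of everything.
- **Not fully checked:** The cream specimen was partly hidden behind the gripper in the last picture. No move went down near it, and I did not re-measure any of the loose items.
- **Small disagreement:** The end stops came about 1 mm earlier than my camera estimate predicted. That is within the 2 mm calibration, and I went by the force.

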